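# Open an urn's tapered tap so that it stays open

## Robot

A 6-joint arm with a two-finger parallel gripper is mounted at the origin on a cart in front of the work surface, level with it; the furniture and walls round the work are solid. World frame = base frame: x ahead of the robot, y to its left, z up, the work surface at z = 0. Lengths are in m, angles in rad, forces in N, time in s.
With the tool pointing down it reaches from about 0.425 to 0.925 m from the base axis. Payload 12.5 kg.
Tool frame: the origin (TCP) lies at the very end of the fingers, on their centre line; the grasp point (between the pads) lies 19 mm behind it; z points along the fingers, y is the direction in which the jaws open and shut (so a half turn about z gives the same grasp; the last joint's range is limited). The gripper opens to 85 mm and grips with 20 to 120 N. Pads are 22 mm wide; open, the fingers measure 114 mm over their backs; the gripper's body (76 mm by 85 mm) begins 54 mm behind the grasp point. The pads swing forward as they close: fully open they stand 13 mm farther back than shut.
Start: joints at [-1.379, 0.491, 1.559, -0, 1.092, -0.106], TCP at [0.183, -0.597, 0.231] pointing down, gripper open.
Joint ranges: [-3.1, 3.1], [-0.84, 2.19], [0.05, 2.79], [-1.13, 4.28], [0.06, 2.93], [-2.69, 2.69]. Speed limits (rad/s): [2.22, 2.22, 2.79, 3.14, 3.14, 3.14].

## Interface

Orientations are given as a unit quaternion [x, y, z, w].
In Python, from rig import readout, imaging, r gives the robot as it stands.
- The arm moves only by the tool apply_moves, never from a script. Its arguments are lists of equal length, an entry for each row: "offset": the shift along the tool's x, y, z in m, a list of three; "angular": the turn, a rotation vector about the tool's x, y, z in rad, a list of three; "fingers": the finger opening in m, from 0 to 0.0854. In form: {"offset": [[dx, dy, dz], ...], "angular": [[rx, ry, rz], ...], "fingers": [fingers, ...]}. A call has 1 to 5 rows; each row shifts and turns the commanded pose from where the row before left it, along the tool's axes as they then stand; what a row does not reach is not made up. A row lasts 1/8 s, in which the tool goes at most 62.5 mm and 10.7 degrees, less where a joint would pass 70% of its speed; a pose out of reach is approached as far as the arm can. A call with a gripper value outside its range is refused whole. The fingers move at their own pace and stop on an object; the grip force is fixed at half the most. Time passes only in rows, so rows that do not move let the fingers close. It gives the time, the measured TCP pose, the force and the opening at its end, in the units of the state.
- readout.get_state(): the state, without advancing time (a new reading comes with each control period).
- imaging.get_image(name): name is "scene" or "top" or "wrist"; returns (picture, depth): 480x640x3 uint8, red, green, blue; 480x640 float32, m along the optical axis (not along the pixel's ray), 0 where there is no reading.
- imaging.calibration(name): a dict with "intrinsics" (3x3 intrinsics, pixels), "distortion" ([k1, k2, p1, p2, k3] as OpenCV has them; the pictures are not rectified), "extrinsics" (4x4, takes a point from world to camera coordinates); the wrist camera has in their place "mount" (4x4, takes a point from camera to tool coordinates, whose origin is the TCP and whose axes are the flange's). Camera axes: x right, y up, looking along -z (the intrinsics and any distortion apply to the point x, -y, -z); pixel columns grow to the right and rows downward; lengths in m; the calibration is good to about 2 mm. A picture is of the moment at which its call begins: read the wrist's pose just before it. calibration takes no time and is no camera call.
- r.finish_job(): hands the job in, once; it reports no verdict.
The state is a dict: "t": time; "qpos": joint angles; "dq": joint speeds; "effort": joint torques, N m; "tcp_pos": TCP position; "tool_rot": TCP orientation; "force": force on the tool from outside, world axes, zero at the start; "wrist_torque": the same for the moment, N m; "gripper_width": opening from 0.0 (shut) to 1.0 (fully open).
Only numpy, scipy, OpenCV 4.12 (cv2) and the standard library are available. Lean on these libraries where they do the work, as an engineer would, in place of code of your own. Each camera call takes 0.05 s, during which the arm holds its last target. There are 200 camera calls.

## Task

Two washed drinks urns are to air dry. Open the tap of the taller urn so that it stays open: take its handle from above, push the tapered plug down into its seat as far as it goes and, still pushing, turn the handle a quarter turn anticlockwise (seen from above) until it is in line with the tap's pipe, then let go. A plug that is not pressed home springs back shut. Leave the shorter urn's tap shut.

Things in the scene. Friction and masses are not known exactly. Their poses are not given: they have to be found in the camera images.
- tall_grip (a point): Middle of the taller urn's tap handle, on the tap's upright axis, 163 mm above the worktop with the plug proud, 155 mm pressed home. The handle is an upright steel bar 56 mm long, 12 thick, 28 high (14 mm above and below this point), on a stem 16 mm thick; the tap's barrel below is 37 mm wide, its top at 125 mm. Axes turn with the handle: y along the bar, x across its thickness, z up.
- urn_tall: The taller of two alike steel urns, fixed: a cylinder 104 mm wide on a four-legged stand, 271 mm high with its knob (the shorter: 186 mm); either may stand on the left. Origin: on the worktop under the tap's axis. x points along the tap's pipe to the urn, whose axis is 130 mm from the tap's, on the side away from the robot; z up.
- tall_turn (a joint): Angle (rad) of the taller urn's handle, growing anticlockwise seen from above: 0 shut (bar across the pipe, its x along the pipe), 1.57 open (bar in line with the pipe), stop at 1.66. A weak spring (about 0.015 N m) turns it back to 0 unless the plug is pressed in; pressed home, the taper's friction adds about 0.03 N m and holds the handle where it is left.
- tall_seat (a joint): How far (m) the taller urn's plug is pressed down its tapered hole: 0 proud, as at the start; 0.008 fully home, at a stop. It takes about 8 N to start and 14 N to press home; once pushed down it stays down by friction.
- short_turn (a joint): Angle (rad) of the shorter urn's handle, the same way: 0 shut. To be left shut.

How it is judged:
By the outcome, as a careful person would: the job done as asked, in the order asked, and still so for the second after the job is handed in, with the robot touching nothing.
It also fails if it takes over 32 s, if anything falls off the work surface, if the arm or the gripper's body presses on something with over 40 N, if the wrist force passes 120 N, or if a joint passes its speed limit or range.

## Working session

There is one attempt and no reset: what is moved stays moved. The work goes in short steps, Python scripts to look and compute and a tool call to move; the robot and the scene stay as the last step left them, time stands still between calls to the robot, and variables do not carry over. Pictures are saved under pics/ and viewed, about 8 in all and at most 12, crops included, and the job is handed in when it is done.

Besides the shell and the picture viewer there is one more tool, called after "Emit:" as name(argument=value, ...), one argument or row to a line, values as JSON. apply_moves: Moves the arm, as the interface text tells. Its arguments: {"type":"object","properties":{"offset":{"type":"array","items":{"type":"array","items":{"type":"number"}}},"angular":{"type":"array","items":{"type":"array","items":{"type":"number"}}},"fingers":{"type":"array","items":{"type":"number"}}},"required":["offset","angular","fingers"]}

```bash
mkdir -p pics; cat > h.py <<'E'
import numpy as np, cv2
from rig import readout, imaging, r
from scipy.spatial.transform import Rotation as R
def cam(name,st=None):
    c=imaging.calibration(name);K=np.array(c["intrinsics"]);d=np.array(c["distortion"])
    if name=="wrist":
        T=np.eye(4);T[:3,:3]=R.from_quat(st["tool_rot"]).as_matrix();T[:3,3]=st["tcp_pos"]
        W=T@np.array(c["mount"])
    else: W=np.linalg.inv(np.array(c["extrinsics"]))
    return K,d,W
def cloud(name,D,st=None):
    K,d,W=cam(name,st)
    v,u=np.mgrid[0:480,0:640]
    p=cv2.undistortPoints(np.stack([u,v],-1).reshape(-1,1,2).astype(float),K,d).reshape(480,640,2)
    P=np.stack([p[...,0]*D,-p[...,1]*D,-D],-1)
    P=P@W[:3,:3].T+W[:3,3]; P[D<=0]=np.nan
    return P
def shot(name,fn):
    st=readout.get_state(); im,D=imaging.get_image(name)
    cv2.imwrite("pics/"+fn+".png",im[...,::-1]); np.savez("pics/"+fn+".npz",D=D,tcp_pos=st["tcp_pos"],tool_rot=st["tool_rot"])
    return im,D,cloud(name,D,st)
E
python3 - <<'E'
from h import *
np.set_printoptions(precision=4,suppress=True)
print(readout.get_state())
a,_,P=shot("scene","s1"); b,_,Q=shot("top","t1")
cv2.imwrite("pics/both.png",cv2.resize(np.vstack([a,b])[...,::-1],(400,600)) if 0 else np.hstack([cv2.resize(a,(400,300)),cv2.resize(b,(400,300))])[...,::-1])
for n in("scene","top"): print(n,cam(n)[2][:3])
for n,C in(("s",P),("t",Q)):
  z=C[...,2];m=(z>.14)&(z<.19)&(C[...,0]<1.2)
  for lo,hi in((.14,.2),(.2,.3)):
    m=((z>lo)&(z<hi)&(C[...,0]<1.3)&(abs(C[...,1])<.8)).astype(np.uint8)
    k,l,s,c=cv2.connectedComponentsWithStats(m)
    for i in range(1,k):
      if s[i,4]>40: print(n,lo,s[i],np.nanmedian(C[l==i],0),np.nanmin(C[l==i],0),np.nanmax(C[l==i],0))
E
```

```text
{'t': 0.0, 'qpos': array([-1.3786,  0.4916,  1.5595,  0.    ,  1.0917, -0.1056]), 'dq': array([-0.0008,  0.0003, -0.0009,  0.0001,  0.0012, -0.0012]), 'effort': array([ -0.0016, -61.8453, -26.1601,  -0.0002,   0.004 ,  -0.    ]), 'tcp_pos': array([ 0.1834, -0.5973,  0.2307]), 'tool_rot': array([ 0.9889,  0.1483, -0.    , -0.0006]), 'force': array([ 0.1317, -0.2789, -0.0987]), 'wrist_torque': array([ 0.0304,  0.0096, -0.0054]), 'gripper_width': 1.0020028220646557}
scene [[-0.46    0.602  -0.6527 -0.0968]
 [-0.8878 -0.2995  0.3495  0.3214]
 [ 0.0149  0.7402  0.6722  0.722 ]]
top [[-0.0098  0.9957 -0.0926  0.4113]
 [-0.9999 -0.0088  0.012   0.0209]
 [ 0.0111  0.0927  0.9956  0.9863]]
s 0.14 [ 278   52  195   56 3575] [ 0.989  -0.4161  0.1704] [ 0.9806 -0.7998  0.14  ] [ 0.9973 -0.1261  0.1999]
s 0.14 [194 101  76  20 988] [0.9541 0.0182 0.1822] [ 0.8869 -0.0568  0.1523] [0.9703 0.1169 0.2   ]
s 0.14 [   0  108  184  372 8551] [0.6531 0.4926 0.1716] [0.2262 0.1344 0.14  ] [1.0054 0.574  0.2   ]
s 0.14 [ 189  133   92   35 1574] [0.7636 0.0766 0.169 ] [ 0.7398 -0.0469  0.14  ] [0.8687 0.1
[... 1829 characters left out ...]
4609 -0.1172  0.1759] [ 0.4485 -0.1459  0.1401] [ 0.4758 -0.0922  0.181 ]
t 0.14 [239 248  32  15 247] [0.4598 0.1199 0.1758] [0.4476 0.0935 0.1402] [0.4725 0.1487 0.1798]
t 0.14 [257 369  84  19 304] [0.2536 0.045  0.1829] [ 0.2343 -0.0262  0.1413] [0.2613 0.1144 0.1999]
t 0.2 [ 242   65  109   31 1827] [0.7551 0.0395 0.2272] [ 0.7426 -0.0524  0.2   ] [0.7984 0.1426 0.2657]
t 0.2 [    3    73    53   328 11240] [0.4898 0.4939 0.2537] [0.2306 0.4905 0.2   ] [0.7987 0.4985 0.3   ]
t 0.2 [ 389  147   63   63 3114] [ 0.5787 -0.1589  0.2466] [ 0.5323 -0.2144  0.2004] [ 0.6355 -0.1131  0.2726]
t 0.2 [ 254  371  122  109 3150] [0.2289 0.0713 0.2541] [ 0.0876 -0.0722  0.2   ] [0.2714 0.1187 0.3   ]
```

View pics/both.png

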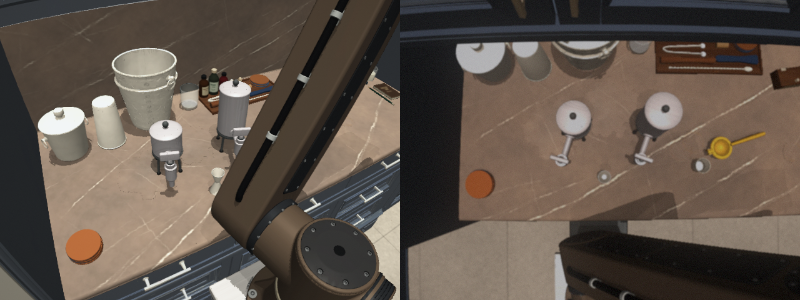

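The tall urn is on the right of the top picture (axis about (0.58, -0.16)), with its tap handle near (0.46, -0.117). The short urn is on the left. Next I'll measure the handle more finely.

```bash
python3 - <<'E'
from h import *
np.set_printoptions(precision=4,suppress=True)
for n,f in(("scene","s1"),("top","t1")):
  P=cloud(n,np.load(f"pics/{f}.npz")["D"]).reshape(-1,3)
  m=(P[:,2]>.172)&(P[:,2]<.185)&(abs(P[:,0]-.46)<.05)&(abs(P[:,1]+.117)<.05);p=P[m]
  (c,wh,a)=cv2.minAreaRect(p[:,:2].astype(np.float32)*1000)
  w=np.linalg.svd(p[:,:2]-p[:,:2].mean(0),full_matrices=False)[2][0]
  print(n,m.sum(),"centre",c,wh,"bar dir",np.degrees(np.arctan2(w[1],w[0])),"ztop",np.median(p[:,2]),p[:,2].max())
  u=P[(P[:,2]>.19)&(P[:,2]<.245)&(np.hypot(P[:,0]-.583,P[:,1]+.163)<.07)]
  A=np.c_[2*u[:,:2],np.ones(len(u))];s=np.linalg.lstsq(A,(u[:,:2]**2).sum(1),rcond=None)[0]
  print(" urn axis",s[:2],"rad",np.sqrt(s[2]+s[:2]@s[:2]),"dist",np.hypot(*(s[:2]-np.array(c)/1000)),"pipe ang",np.degrees(np.arctan2(*(s[:2]-np.array(c)/1000)[::-1])))
E
```

```text
scene 142 centre (459.323974609375, -117.83734130859375) (54.333717346191406, 13.077068328857422) bar dir 70.41673186521992 ztop 0.17615609328211224 0.1790702989194879
 urn axis [ 0.5804 -0.1639] rad 0.04751556319377977 dist 0.12957033400272364 pipe ang -20.802555600397685
top 209 centre (462.22589111328125, -119.00521850585938) (55.87202072143555, 12.084875106811523) bar dir 69.58401540529977 ztop 0.17647622273865737 0.18103078172172093
 urn axis [ 0.5833 -0.1638] rad 0.04717030951011789 dist 0.12913512256654475 pipe ang -20.293628372757244
```

Emit:
apply_moves(
  offset=[
    [0,0,0],
    [0,0,0],
    [0,0,0],
    [0,0,0],
    [0,0,0],
  ],
  angular=[
    [0,0,-0.185],
    [0,0,-0.185],
    [0,0,-0.185],
    [0,0,-0.185],
    [0,0,-0.184],
  ],
  fingers=[0.085,0.085,0.085,0.085,0.085],
)

```text
t: 0.72
tcp_pos: [0.1834, -0.5974, 0.2309]
tool_rot: [0.817, 0.576, 0.0, -0.0]
force: [-0.0, 0.3, -0.3]
gripper_width: 0.998
```

Emit:
apply_moves(
  offset=[
    [0.055,0.01,0],
    [0.055,0.01,0],
    [0.055,0.01,0],
    [0.055,0.01,0],
    [0.055,0.01,0],
  ],
  angular=[
    [0,0,0],
    [0,0,0],
    [0,0,0],
    [0,0,0],
    [0,0,0],
  ],
  fingers=[0.085,0.085,0.085,0.085,0.085],
)

```text
t: 1.35
tcp_pos: [0.325, -0.3545, 0.2312]
tool_rot: [0.819, 0.573, 0.0, -0.0]
force: [1.3, -0.8, -0.3]
gripper_width: 0.999
```

Emit:
apply_moves(
  offset=[
    [0.055,0.01,0],
    [0.055,0.01,0],
    [0.055,0.01,0],
    [0.04,0.007,0],
    [0,0,0],
  ],
  angular=[
    [0,0,0],
    [0,0,0],
    [0,0,0],
    [0,0,0],
    [0,0,0],
  ],
  fingers=[0.085,0.085,0.085,0.085,0.085],
)

```text
t: 1.98
tcp_pos: [0.43, -0.1742, 0.2312]
tool_rot: [0.818, 0.575, -0.0, -0.0]
force: [-0.4, -0.4, 0.3]
gripper_width: 0.992
```

```bash
cat > m.py <<'E'
from h import *
import sys
np.set_printoptions(precision=4,suppress=True)
st=readout.get_state(); M=R.from_quat(st["tool_rot"])
print(st["t"],st["tcp_pos"],M.as_matrix()[:,0],M.as_matrix()[:,2],st["qpos"],st["force"])
im,D,P=shot("wrist",sys.argv[1]);P=P.reshape(-1,3)
m=(P[:,2]>.165)&(P[:,2]<.187)&(abs(P[:,0]-.461)<.045)&(abs(P[:,1]+.118)<.045);p=P[m]
print(m.sum())
if m.sum()>30:
  c,wh,a=cv2.minAreaRect(p[:,:2].astype(np.float32)*1000)
  w=np.linalg.svd(p[:,:2]-p[:,:2].mean(0),full_matrices=False)[2][0]
  print(c,wh,np.degrees(np.arctan2(w[1],w[0])),np.median(p[:,2]))
  print("to go, tool axes",M.inv().apply(np.r_[np.array(c)/1000,.151]-st["tcp_pos"]))
E
python3 m.py w1
```

```text
1.975 [ 0.43   -0.1742  0.2312] [0.3385 0.9409 0.0001] [-0.0002  0.0002 -1.    ] [-0.5274  0.2631  1.9376  0.0001  0.9412 -0.1821] [-0.3913 -0.3942  0.3413]
2525
(460.83319091796875, -119.28791046142578) (54.847900390625, 12.12753677368164) -110.42641077160889 0.17695344730785864
to go, tool axes [0.0621 0.0104 0.0802]
```

View pics/w1.png

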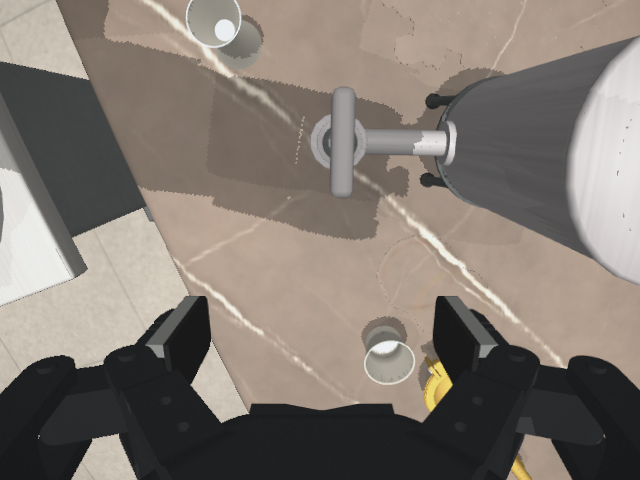

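The picture shows the handle bar at (343, 142) with its pipe running right to the tall urn. It is free all round and agrees with the fixed cameras to about 1 mm.

Emit:
apply_moves(
  offset=[
    [0.042,0.007,0],
    [0.02,0.0034,0],
    [0,0,0.02],
    [0,0,0.03],
    [0,0,0],
  ],
  angular=[
    [0,0,0],
    [0,0,0.01],
    [0,0,0],
    [0,0,0],
    [0,0,0],
  ],
  fingers=[0.085,0.085,0.085,0.085,0.085],
)

```text
t: 2.65
tcp_pos: [0.4592, -0.1222, 0.18]
tool_rot: [0.822, 0.569, -0.001, -0.002]
force: [0.6, 0.3, 0.1]
gripper_width: 0.998
```

```bash
python3 m.py w2
```

```text
2.65 [ 0.4592 -0.1222  0.18  ] [ 0.3525  0.9358 -0.0001] [-0.0035  0.0013 -1.    ] [-0.399   0.3503  1.9743 -0.0003  0.8208 -0.0386] [0.6275 0.2618 0.0606]
3543
(460.87841796875, -118.9830093383789) (55.57416915893555, 12.068081855773926) -110.61439380618378 0.17682268572957097
to go, tool axes [0.0036 0.0006 0.029 ]
```

Emit:
apply_moves(
  offset=[
    [0,0,0.015],
    [0,0,0.014],
    [0,0,0],
    [0,0,0],
    [0,0,0],
  ],
  angular=[
    [0,0,0],
    [0,0,0],
    [0,0,0],
    [0,0,0],
    [0,0,0],
  ],
  fingers=[0.085,0.085,0.085,0.085,0.085],
)

```text
t: 3.32
tcp_pos: [0.4605, -0.1216, 0.1528]
tool_rot: [0.822, 0.57, 0.0, 0.0]
force: [0.4, -0.2, 0.4]
gripper_width: 0.997
```

```bash
python3 m.py w3
```

```text
3.325 [ 0.4605 -0.1216  0.1528] [ 0.3513  0.9363 -0.0001] [ 0.0008 -0.0004 -1.    ] [-0.3969  0.3918  2.0035 -0.0001  0.7454 -0.0379] [ 0.3895 -0.1892  0.357 ]
7750
(461.1492614746094, -119.11534881591797) (54.33443832397461, 90.29228973388672) 158.39095138205403 0.17692210407389003
to go, tool axes [ 0.0026 -0.0003  0.0018]
```

Emit:
apply_moves(
  offset=[
    [0.0025,0,0.001],
    [0,0,0],
    [0,0,0],
    [0,0,0],
    [0,0,0],
  ],
  angular=[
    [0,0,0],
    [0,0,0],
    [0,0,0],
    [0,0,0],
    [0,0,0],
  ],
  fingers=[0.085,0.03,0,0,0],
)

```text
t: 4.0
tcp_pos: [0.4612, -0.1192, 0.1513]
tool_rot: [0.822, 0.569, -0.0, 0.0]
force: [1.0, -0.1, 0.7]
gripper_width: 0.142
```

Emit:
apply_moves(
  offset=[
    [0,0,0],
    [0,0,0],
    [0,0,0],
  ],
  angular=[
    [0,0,0],
    [0,0,0],
    [0,0,0],
  ],
  fingers=[0,0,0],
)

```text
t: 4.38
tcp_pos: [0.4612, -0.1192, 0.1513]
tool_rot: [0.822, 0.57, 0.0, 0.0]
force: [0.1, 0.0, 1.3]
gripper_width: 0.125
```

Emit:
apply_moves(
  offset=[
    [0,0,0.003],
    [0,0,0.003],
    [0,0,0.002],
    [0,0,0.001],
    [0,0,0],
  ],
  angular=[
    [0,0,0],
    [0,0,0],
    [0,0,0],
    [0,0,0],
    [0,0,0],
  ],
  fingers=[0,0,0,0,0],
)

```text
t: 5.0
tcp_pos: [0.4613, -0.1192, 0.1433]
tool_rot: [0.822, 0.57, 0.0, 0.001]
force: [-3.9, 0.8, 17.2]
gripper_width: 0.127
```

Emit:
apply_moves(
  offset=[
    [0,0,0.001],
    [0,0,0.001],
    [0,0,0],
  ],
  angular=[
    [0,0,0],
    [0,0,0],
    [0,0,0],
  ],
  fingers=[0,0,0],
)

```text
t: 5.38
tcp_pos: [0.4617, -0.1193, 0.1431]
tool_rot: [0.822, 0.57, 0.001, 0.001]
force: [-9.4, 3.6, 43.4]
gripper_width: 0.126
```

Stop reached: the force rose to 43 N with no further travel, after 8.2 mm of travel. I'll ease off a little and turn while still pushing.

Emit:
apply_moves(
  offset=[
    [0,0,-0.0007],
    [0,0,0],
    [0,0,0],
  ],
  angular=[
    [0,0,0],
    [0,0,-0.08],
    [0,0,-0.12],
  ],
  fingers=[0,0,0],
)

```text
t: 5.75
tcp_pos: [0.4616, -0.1193, 0.1432]
tool_rot: [0.76, 0.65, 0.001, 0.001]
force: [-5.5, 2.1, 33.9]
gripper_width: 0.132
```

Emit:
apply_moves(
  offset=[
    [0,0,0],
    [0,0,0],
    [0,0,0],
  ],
  angular=[
    [0,0,-0.13],
    [0,0,-0.13],
    [0,0,-0.13],
  ],
  fingers=[0,0,0],
)

```text
t: 6.12
tcp_pos: [0.4616, -0.1193, 0.1432]
tool_rot: [0.619, 0.785, 0.0, 0.001]
force: [-7.1, 1.4, 33.9]
gripper_width: 0.125
```

Turning smoothly, still pushing at about 34 N. 0.59 rad is done and about 1.0 is left.

Emit:
apply_moves(
  offset=[
    [0,0,0],
    [0,0,0],
    [0,0,0],
    [0,0,0],
    [0,0,0],
  ],
  angular=[
    [0,0,-0.14],
    [0,0,-0.14],
    [0,0,-0.14],
    [0,0,-0.14],
    [0,0,-0.14],
  ],
  fingers=[0,0,0,0,0],
)

```text
t: 6.75
tcp_pos: [0.4616, -0.1194, 0.1432]
tool_rot: [0.312, 0.95, -0.0, 0.001]
force: [-8.0, 2.1, 34.6]
gripper_width: 0.127
```

Emit:
apply_moves(
  offset=[
    [0,0,0],
    [0,0,0],
    [0,0,0],
    [0,0,0],
    [0,0,0],
  ],
  angular=[
    [0,0,-0.13],
    [0,0,-0.1],
    [0,0,-0.06],
    [0,0,0],
    [0,0,0],
  ],
  fingers=[0,0,0,0,0],
)

```text
t: 7.38
tcp_pos: [0.4616, -0.1194, 0.1432]
tool_rot: [0.174, 0.985, -0.0, 0.001]
force: [-7.6, 1.4, 34.7]
gripper_width: 0.128
```

```bash
python3 - <<'E'
from h import *
s=readout.get_state();print(s, np.degrees(R.from_quat(s["tool_rot"]).as_matrix()[:2,0]), np.degrees(np.arctan2(*R.from_quat(s["tool_rot"]).as_matrix()[[1,0],0])))
E
```

```text
{'t': 7.375, 'qpos': array([-3.91570705e-01,  4.07269181e-01,  2.01301024e+00, -3.82854269e-04,
        7.18511738e-01, -1.61256469e+00]), 'dq': array([-0.00217973,  0.00025301, -0.00013674, -0.00084821,  0.00100048,
        0.00115511]), 'effort': array([ 3.73080431e-02, -3.24833930e+01, -1.46705085e+01,  2.26121480e-01,
       -2.14262187e+00,  1.17027364e-02]), 'tcp_pos': array([ 0.46158102, -0.11935642,  0.14320625]), 'tool_rot': array([ 1.73868910e-01,  9.84767802e-01, -4.24390442e-04,  1.34086221e-03]), 'force': array([-7.56812178,  1.35899078, 34.71752685]), 'wrist_torque': array([0.42841263, 1.48978636, 0.02549365]), 'gripper_width': 0.12782575581174754} [-53.83142505  19.62035936] 159.97432470596274
```

Turned to 160.0° (90.5°), still pressed. I'll unload, let go and rise.

Emit:
apply_moves(
  offset=[
    [0,0,-0.0008],
    [0,0,0],
    [0,0,0],
    [0,0,0],
    [0,0,0],
  ],
  angular=[
    [0,0,0],
    [0,0,0],
    [0,0,0],
    [0,0,0],
    [0,0,0],
  ],
  fingers=[0,0.05,0.05,0.05,0.05],
)

```text
t: 8.0
tcp_pos: [0.4611, -0.1191, 0.1416]
tool_rot: [0.174, 0.985, 0.0, -0.0]
force: [0.2, -0.1, -0.7]
gripper_width: 0.589
```

Emit:
apply_moves(
  offset=[
    [0,0,-0.01],
    [0,0,-0.03],
    [0,0,-0.03],
    [0,0,-0.02],
    [0,0,0],
  ],
  angular=[
    [0,0,0],
    [0,0,0],
    [0,0,0],
    [0,0,0],
    [0,0,0],
  ],
  fingers=[0.05,0.05,0.05,0.05,0.05],
)

```text
t: 8.62
tcp_pos: [0.4616, -0.1193, 0.2333]
tool_rot: [0.174, 0.985, -0.0, 0.002]
force: [-0.8, -0.3, -0.4]
gripper_width: 0.583
```

Emit:
apply_moves(
  offset=[
    [0.01,0,0],
    [0.03,0,0],
    [0.03,0,0],
    [0,0,0],
    [0,0,0],
  ],
  angular=[
    [0,0,0],
    [0,0,0],
    [0,0,0],
    [0,0,0],
    [0,0,0],
  ],
  fingers=[0.05,0.05,0.05,0.05,0.05],
)

```text
t: 9.25
tcp_pos: [0.3955, -0.0952, 0.2315]
tool_rot: [0.174, 0.985, -0.0, -0.0]
force: [-0.3, -0.4, 0.2]
gripper_width: 0.585
```

```bash
python3 m.py w4; sed -i 's/\.165)/.160)/;s/\.187)/.18)/' m.py; python3 - <<'E'
from h import *
for n,q,z0 in(("top","t2",.162),("scene","s2",.162)):
  im,D,P=shot(n,q);P=P.reshape(-1,3)
  for c0 in((.461,-.119,z0),(.459,.12,.17)):
    p=P[(P[:,2]>c0[2])&(P[:,2]<.185)&(abs(P[:,0]-c0[0])<.045)&(abs(P[:,1]-c0[1])<.045)]
    if len(p)>20:
      w=np.linalg.svd(p[:,:2]-p[:,:2].mean(0),full_matrices=False)[2][0]
      print(n,len(p),cv2.minAreaRect(p[:,:2].astype(np.float32)*1000)[:2],np.degrees(np.arctan2(w[1],w[0])),np.median(p[:,2]))
E
```

```text
9.25 [ 0.3955 -0.0952  0.2315] [-0.9394  0.3428  0.0001] [-0.0001 -0.     -1.    ] [-0.3989  0.1791  2.0562 -0.0001  0.9064 -1.6198] [-0.3063 -0.3866  0.2429]
1448
(459.5437316894531, -118.8976821899414) (11.842121124267578, 55.05066680908203) -20.315545215997762 0.16887808892800077
to go, tool axes [-0.0682 -0.0003  0.0805]
top 209 ((460.5486145019531, 121.34403991699219), (55.88916778564453, 12.012619018554688)) 72.66404889675204 0.17640481254207674
scene 219 ((457.1667175292969, 120.00634765625), (55.75081253051758, 13.116215705871582)) 72.36802421069865 0.17587755817670436
```

View pics/w4.png

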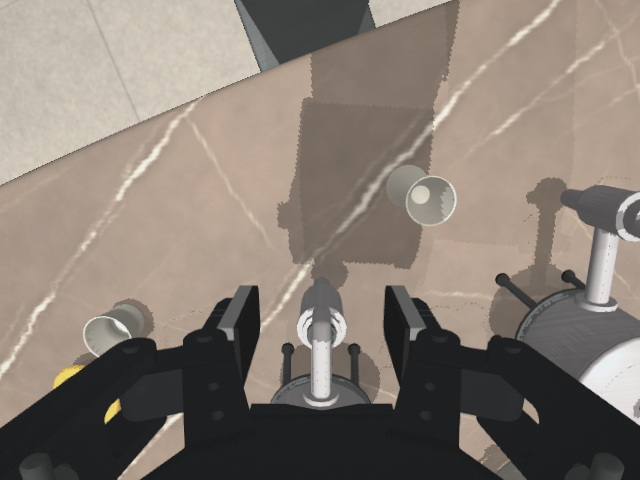

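The picture shows the bar at (320, 315) in line with its pipe. It stands at -20.3° with its top at 0.169 m, which is 8 mm lower than before, so it is pressed home. The short urn's bar, at (600, 205), is still across its pipe.

```bash
python3 -c "
from h import *
print(r.finish_job())"
```

```text
the job is handed in; nothing more can be done
None
```

The taller urn's tap is open, and the job is handed in at about 9.4 s on the robot's clock. I gripped the handle from above and pressed the plug about 8.2 mm, until the force rose to 43 N with no more travel. I then turned it 90.5° anticlockwise while still pushing at about 34 N, let go, and backed clear.

**Last checks:**
- **Angle:** after release, the wrist camera put the bar at -20.3°, against a measured pipe direction of about -20.3° to -20.8°.
- **Seat:** the top of the bar was at 0.169 m, down from 0.177 m, so the plug is fully home. It had stayed put for about 1 s after release.
- **Clear of the scene:** the force on the tool was back to about zero.
- **Shorter urn:** its tap was not touched, and its bar is still across its pipe.

The fixed cameras gave no reading of the tall handle at the end, probably because the arm hid it. The final check of that handle therefore rests on the wrist camera alone. Earlier measurements from all three cameras agreed to within 3 mm.

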